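# Drift out a stuck hinge pin

### The job

Take the drift punch from the tool stand, feel for the bore in the top of the clamped hinge with its nose, and push the stuck hinge pin down and all the way out through the underside, pressing steadily and slowly, never hard. Then put the punch back in the tool stand, upright and fully down in a hole, and leave everything else on the bench as it was.

Things in the scene. Friction and masses are not known exactly. Their poses are not given: they have to be found in the camera images.
- fixture: Drift fixture, fixed to the bench: dark steel base 100 (x) x 150 (y) x 12 mm, two grey uprights carrying the clamped hinge. Origin: centre of the underside, z up. The punch may press on it, on the hinge and on the pin with up to 28 N, no more; the gripper must touch none of them. The hinge does not shift under the punch.
- face_mid (a point): Point at the height of the hinge's flat top face, 90 mm above the fixture's origin, fixture's axes. The hinge is a steel block 62 (x) x 136 (y) x 30 mm high. Its one vertical bore, 11 mm wide, mouth chamfered 2.5 mm, lies at this point's x = 0 but anywhere from 10 to -10 mm along its y, and that shift is not measured: find the bore by touch or by camera.
- trough (a point): Middle of the floor of the bare-metal trough between the uprights, under the hinge, that catches the pin; 12 mm above the fixture's origin. A light-metal link stands out of the hinge towards the fixture's +x, its top 10 mm below the top face, its end 107 mm from the bore.
- pin (a joint): Downward travel of the stuck steel pin (10 mm wide, 40 long) in the bore, m. At 0 its top is 8 mm below the top face; it starts at 0 to 0.005. At 0.022 its top is level with the hinge's underside; it counts as out from 0.026; at 0.030 it stops hard on the trough. It resists with some 9 N plus 350 N per m/s (16 N at 20 mm/s) and stays where it is left.
- stand: Tool stand, fixed light-metal block 60 (x) x 150 (y) x 60 mm high, with three vertical through-holes, 11 mm wide, mouths chamfered 2.5 mm, at x = 0 and y = -50, 0 and +50 mm, each holding one tool. Origin: centre of the underside, z up.
- punch: The drift punch, 0.14 kg: square steel shank 16 mm wide, 90 mm long, dark rings, tallest tool in the stand, sides along its x and y; below, a straight nose 8 mm round, 50 mm long. Origin at the shoulder between them, z to its butt. It stands nose down in any one of the holes, squared to the stand's axes, shoulder on the stand's top, origin 60 mm above the stand's. It can tip in the grip.
- punch_tip (a point): Flat end of the punch's nose, 50 mm below the punch's origin along its axis.
- centre_punch: short slim pointed punch (dark body 13 mm round, 55 mm tall) standing in another hole of the stand; origin at its shoulder. Leave it alone.
- chisel: cold chisel with a thicker, 22 mm wide head (80 mm tall above the stand) standing in another hole of the stand; origin at its shoulder. Leave it alone.
- mallet: hammer, 260 mm long, lying on the bench. Leave it alone.
- spanner: spanner, 170 mm long, lying on the bench. Leave it alone.
- square_block: L-shaped steel setting block, 50 x 50 x 60 mm. Leave it alone.
- collar: steel shaft collar, 44 mm across, 18 mm high. Leave it alone.
- bush: brass bush, 32 mm across, 30 mm high. Leave it alone.
- oil: white oil bottle, 56 mm across, 150 mm tall. Leave it alone.

How it is judged:
On the way, in this order (a step that is already met when the one before it is completed fails the run):
1. the punch is lifted clear of the stand (z of punch in the frame of stand above 0.12 m), for 0.1 s.
2. with the nose of the punch in the bore, the pin is driven out through the underside (value of joint pin above 0.026 m and z of punch_tip in the frame of fixture between 0.045 and 0.066 m and x of punch_tip in the frame of fixture between -0.008 and 0.008 m), for 0.1 s.
At the end, for the whole second after the job is handed in: The pin is driven down to at least 26 mm of joint travel (top at least 4 mm below the hinge's underside), and the punch stands released and at rest in a hole of the stand, upright within 0.08 rad, its shoulder within 4 mm of the stand's top (value of joint pin above 0.026 m and z of punch in the frame of stand between 0.056 and 0.064 m and angle between punch's own z axis and vertical below 0.08 rad and horizontal distance between punch and stand below 0.07 m and linear speed of punch below 0.02 m/s and contact force between the fingers and punch below 0.2 N); the robot touches nothing.
It fails at once if the punch presses on the hinge, pin or fixture with more than 28 N (contact force between punch and fixture above 28 N).
It fails at once if the gripper touches the hinge or fixture (contact force between any of the fingers, the arm and fixture above 1 N).
It fails at once if another thing on the bench is moved by more than 15 mm (distance of any of centre_punch, chisel, mallet, spanner, square_block, collar, bush, oil from where it was at the start of the episode above 0.015 m).
It also fails if it takes over 72 s, if anything falls off the work surface, if the arm or the gripper's body presses on something with over 40 N, if the wrist force passes 120 N, or if a joint passes its speed limit or range.

### The arm

A 7-joint arm with a two-finger parallel gripper is mounted at the origin on the work surface. World frame = base frame: x ahead of the robot, y to its left, z up, the work surface at z = 0. Lengths are in m, angles in rad, forces in N, time in s.
With the tool pointing down it reaches from about 0.4 to 0.85 m from the base axis. Payload 10.4 kg.
Tool frame: the origin (TCP) lies midway between the tips of the shut fingers; the grasp point (between the pads) lies 19 mm behind it (r.tcp_to_grasp is the z of the grasp point in the tool frame, in m); z points along the fingers, x is the direction in which the jaws open and shut, and the axes are right-handed (so a half turn about z gives the same grasp; the last joint's range is limited). The gripper opens to 87 mm and grips with 3 to 60 N. Pads are 19 mm wide; open, the fingers measure 117 mm over their backs; the gripper's body (75 mm by 190 mm) begins 51 mm behind the grasp point.
Start: joints at [-0.023, 0.332, -0.065, 1.46, 0.022, 1.35, -0.088], TCP at [0.625, 0, 0.223] pointing down, gripper open.
Joint ranges: [-2.6, 2.6], [-0.5, 2.12], [-1.47, 1.34], [0.16, 2.42], [-1.27, 4.41], [0.06, 2.06], [-2.6, 2.6]. Speed limits (rad/s): [2.22, 2.22, 2.79, 2.79, 3.14, 3.14, 3.14].

### API

Orientations are given as a unit quaternion [x, y, z, w].
In Python, from bench import r, camera, close_job gives the robot as it stands. The module is installed in compiled form; this text tells all that it offers.
- The arm moves only by the shell command python3 -m crank 'ROWS' [FORCE]. ROWS is JSON, a list of rows, each an object of numbers: "x", "y", "z": the shift along the tool's x, y, z scaled (see below); "ax", "ay", "az": the turn, a rotation vector about the tool's x, y, z scaled (see below); "claw": the closure, from -1 (fully open) to 1 (shut), so that 0 is half open. A call has exactly 5 rows; each row is the pose to reach, as a shift and turn from the pose commanded when the call began, along the tool's axes at that moment; what a row does not reach only later rows make up. The controller multiplies each number of a shift by 1 m and each number of a turn by 2 rad. A row lasts 1/12 s, in which the tool goes at most 41.7 mm and 7.16 degrees, less where a joint would pass 70% of its speed; a pose out of reach is approached as far as the arm can. A call with a number of a shift or a turn outside -1 to 1 is refused whole. A call with a gripper value outside its range is refused whole. The fingers move at their own pace and stop on an object; FORCE is the grip in N (left out, the last holds). Time passes only in rows, so rows that repeat a pose let the fingers close, or fill a call up. It gives the time, the measured TCP pose, the force and the opening at its end, in the units of the state.
- r.read_state(): the state, without advancing time (a new reading comes with each control period).
- camera(name): name is "scene" or "side" or "wrist"; returns a dict with "color" (384x512x3 uint8, blue, green, red), "fx", "fy", "cx", "cy" (pixels), "D" ([k1, k2, p1, p2, k3] as OpenCV has them; the pictures are not rectified), "eye" and "orientation" of the camera in the world. Camera axes: x right, y down, z forward; pixel columns grow to the right and rows downward; lengths in m; the calibration is good to about 2 mm. A picture is of the moment at which its call begins. There is no depth.
- close_job(): hands the job in, once; it reports no verdict.
The state is a dict: "time": time; "joint_positions": joint angles; "joint_vel": joint speeds; "joint_torque": joint torques, N m; "ee_pos": TCP position; "eef_rot": TCP orientation; "ft_force": force on the tool from outside, world axes, zero at the start; "torque": the same for the moment, N m; "width": finger opening in m.
Only numpy, scipy, OpenCV 4.12 (cv2) and the standard library are available. Lean on these libraries where they do the work, as an engineer would, in place of code of your own. Each camera call takes 0.05 s, during which the arm holds its last target. There are 200 camera calls.

## Working session

There is one attempt and no reset: what is moved stays moved. The work goes in short steps, Python scripts to look and compute and a shell command to move; the robot and the scene stay as the last step left them, time stands still between calls to the robot, and variables do not carry over. Pictures are saved under pics/ and viewed, about 8 in all and at most 12, crops included, and the job is handed in when it is done.

```bash
mkdir -p pics; cat > h.py <<'E'
from bench import r, camera, close_job
import numpy as np, cv2
from scipy.spatial.transform import Rotation as R
def snap(n,f):
    c=camera(n); cv2.imwrite(f'pics/{f}.png',c['color']); np.save(f'pics/{f}.npy',c,allow_pickle=True); return c
def load(f): return np.load(f'pics/{f}.npy',allow_pickle=True).item()
def K(c): return np.array([[c['fx'],0,c['cx']],[0,c['fy'],c['cy']],[0,0,1.]])
def Rc(c):
    o=np.array(c['orientation'],float)
    return R.from_quat(o).as_matrix() if o.size==4 else o.reshape(3,3)
def ray(c,uv):
    p=cv2.undistortPoints(np.array([[uv]],float),K(c),np.array(c['D'],float))[0,0]
    return Rc(c)@np.array([p[0],p[1],1.])
def onz(c,uv,z):
    d=ray(c,uv); e=np.array(c['eye']); return e+d*(z-e[2])/d[2]
def px(c,P):
    M=Rc(c); rv=cv2.Rodrigues(M.T)[0]; t=-M.T@np.array(c['eye'])
    return cv2.projectPoints(np.array(P,float).reshape(-1,3),rv,t,K(c),np.array(c['D'],float))[0][:,0]
E
python3 - <<'E'
from h import *
for n in ('scene','side','wrist'):
    c=snap(n,n+'0'); print(n,c['eye'],c['orientation'],c['fx'])
a=cv2.imread('pics/scene0.png');
cv2.imwrite('pics/s0.png',cv2.resize(a,(800,600)))
cv2.imwrite('pics/sd0.png',cv2.resize(cv2.imread('pics/side0.png'),(800,600)))
s=r.read_state(); print(s)
print(R.from_quat(s['eef_rot']).as_matrix().round(3), r.tcp_to_grasp)
E
```

```text
scene [ 1.18642861 -0.20210367  0.86382126] [ 0.74019535  0.58893053 -0.19861176 -0.25656392] 352.92272564572863
side [0.53686228 0.81248479 0.61476002] [-0.02751012  0.87121237 -0.49006162  0.00847394] 409.9305741911634
wrist [0.62418529 0.08353248 0.38517653] [ 9.88310567e-01  3.05184606e-04 -2.68729815e-04  1.52453460e-01] 298.9684997015279
{'time': 0.15, 'joint_positions': array([-0.02259082,  0.33269655, -0.0647315 ,  1.46068675,  0.02160156,
        1.34992401, -0.08849093]), 'joint_vel': array([-0.00236889, -0.00187266,  0.00134345, -0.00233732, -0.00050871,
       -0.00054294,  0.00085749]), 'joint_torque': array([ 1.82067095e-03, -6.23630190e+01,  2.54254905e-02, -3.90143681e+01,
       -6.11935230e-02,  3.71907104e-02, -1.53469024e-06]), 'ee_pos': array([6.24725725e-01, 1.32500955e-05, 2.21985066e-01]), 'eef_rot': array([ 9.99999870e-01,  2.28143826e-05, -5.09299951e-04,  1.71984259e-05]), 'ft_force': array([ 0.87775089, -0.49838949, -0.02383   ]), 'torque': array([0.00258818, 0.01303263, 0.01217559]), 'width': 0.0870494351559552}
[[ 1.     0.    -0.001]
 [ 0.    -1.    -0.   ]
 [-0.001  0.    -1.   ]] -0.0187
```

View pics/s0.png

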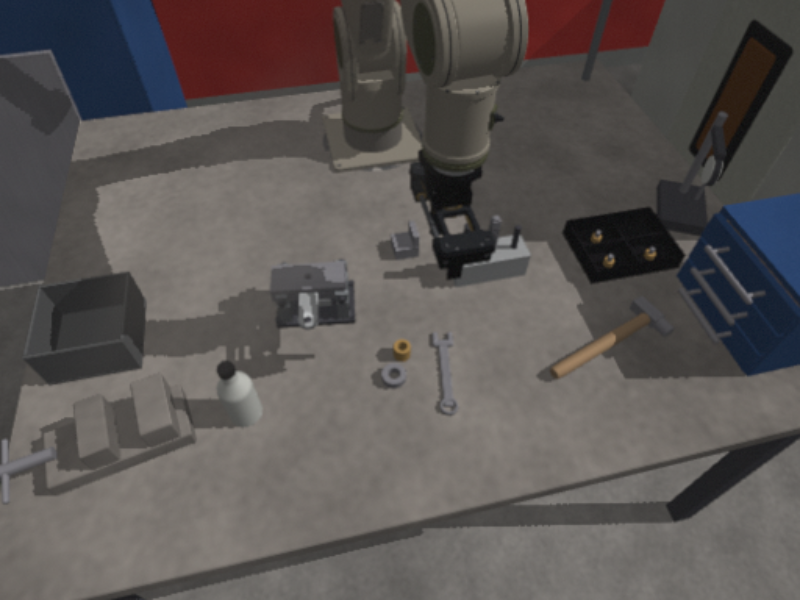

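View pics/sd0.png

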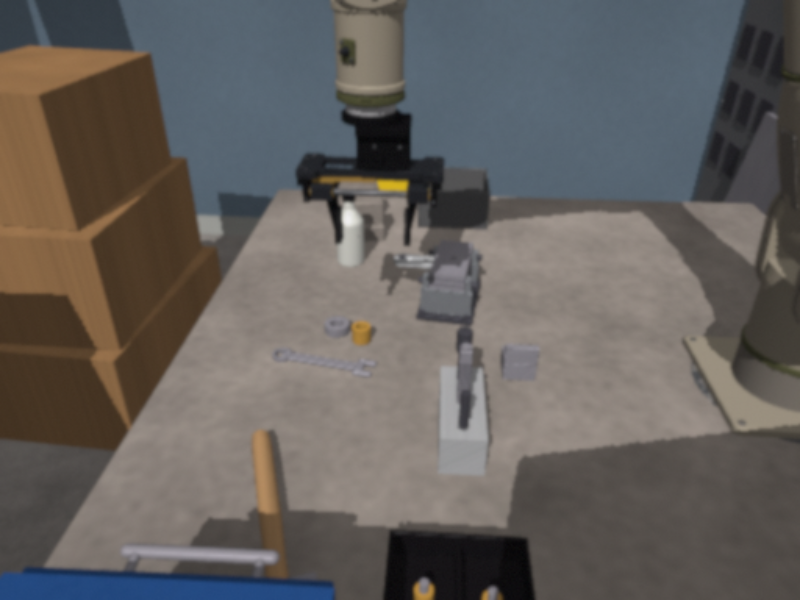

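The scene view shows the stand near (495,258) of 800x600, partly hidden by the gripper, and the fixture near (312,290). The side view shows the stand at (463,420) and the fixture at (450,280). Next I'll look closer.

```bash
python3 - <<'E'
from h import *
w=cv2.resize(cv2.imread('pics/wrist0.png'),(400,300))
s=cv2.imread('pics/scene0.png');d=cv2.imread('pics/side0.png')
A=cv2.resize(s[130:190,260:350],(400,300)) # stand: x4.44,y5
f=cv2.resize(s[155:215,165:245],(400,300)) #fixture x5,y5
D=cv2.resize(d[145:310,245:355],(400,600))
cv2.imwrite('pics/c1.png',cv2.resize(np.hstack([np.vstack([A,f]),D]),(800,600)))
cv2.imwrite('pics/w0.png',cv2.resize(cv2.imread('pics/wrist0.png'),(800,600)))
E
```

```text
(no output)
```

View pics/c1.png

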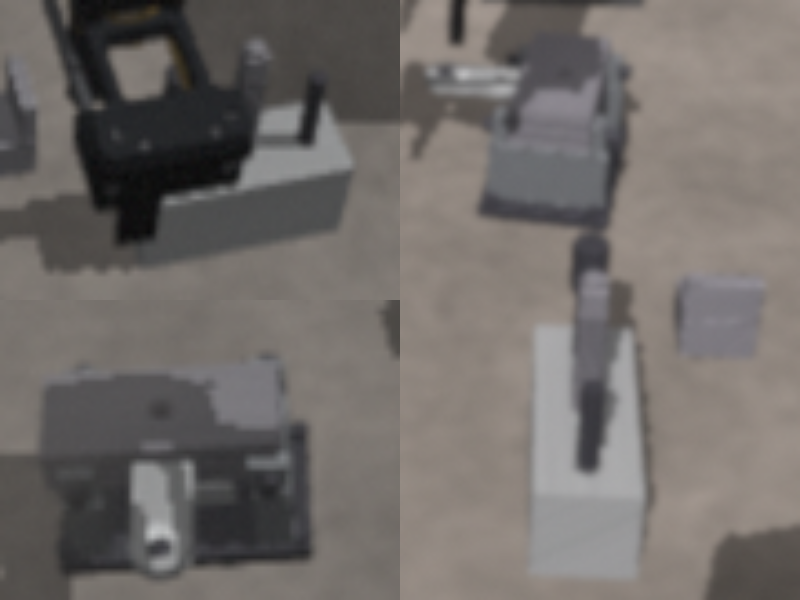

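View pics/w0.png

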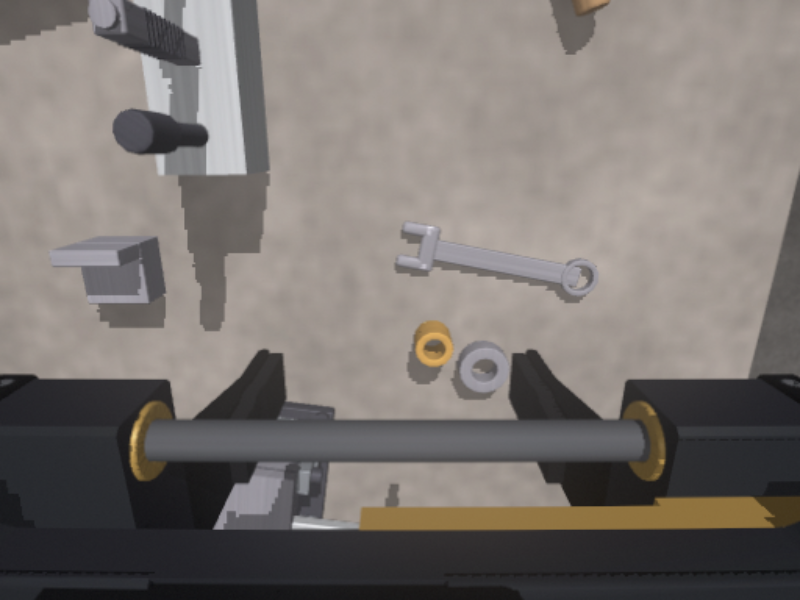

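Chisel (dark, thick) at the stand's -y end, ringed square drift punch in the middle hole, centre punch at the +y end. Bore shows as a dark spot on the hinge's top in the scene view, at about (197,177) px of the raw image.

```bash
python3 - <<'E'
from h import *
d=load('side0');s=load('scene0')
m=lambda X,Y:(245+(X-400)*110/400-0.5,145+Y*165/600-.5)
m2=lambda X,Y:(165+X*.2-.5,155+(Y-300)*.2-.5)
m1=lambda X,Y:(260+X*90/400-.5,130+Y*.2-.5)
print('stand top side');
for p in [(533,325),(633,325),(530,495),(640,497)]: print(onz(d,m(*p),.06).round(4))
print('stand bot', [onz(d,m(*p),0).round(4) for p in [(533,577),(637,577)]])
print('stand top scene',[onz(s,m1(*p),.06).round(4) for p in [(330,103),(353,168)]])
for p in [(150,263),(345,222)]: print('bot scene',onz(s,m1(*p),0).round(4))
print('hinge top scene',[onz(s,m2(*p),.09).round(4) for p in [(42,388),(275,360),(287,448),(40,460)]])
print('bore scene',onz(s,m2(160,408),.09).round(4))
print('base scene',[onz(s,m2(*p),.0).round(4) for p in [(62,572),(310,553)]],[onz(s,m2(*p),.012).round(4) for p in [(305,425)]])
print('hinge top side',[onz(d,m(*p),.09).round(4) for p in [(537,37),(600,37),(520,132),(598,135)]])
print('bore side',onz(d,m(568,73),.09).round(4))
# punch butt top z .15
print('butt side',onz(d,m(595,278),.15).round(4),'scene',onz(s,m1(258,45),.15).round(4))
E
```

```text
stand top side
[0.5236 0.0686 0.06  ]
[0.4618 0.064  0.06  ]
[0.5235 0.219  0.06  ]
[0.4652 0.2163 0.06  ]
stand bot [array([0.5196, 0.2192, 0.    ]), array([0.4623, 0.2151, 0.    ])]
stand top scene [array([0.4675, 0.2211, 0.06  ]), array([0.5241, 0.2167, 0.06  ])]
bot scene [0.5196 0.0761 0.    ]
bot scene [ 0.518   0.2249 -0.    ]
hinge top scene [array([ 0.4758, -0.2829,  0.09  ]), array([ 0.4841, -0.1476,  0.09  ]), array([ 0.5516, -0.1518,  0.09  ]), array([ 0.5295, -0.2884,  0.09  ])]
bore scene [ 0.5061 -0.218   0.09  ]
base scene [array([ 0.5423, -0.2928,  0.    ]), array([ 0.5613, -0.146 ,  0.    ])] [array([ 0.4716, -0.1326,  0.012 ])]
hinge top side [array([ 0.5256, -0.2778,  0.09  ]), array([ 0.4748, -0.2819,  0.09  ]), array([ 0.5363, -0.1207,  0.09  ]), array([ 0.4805, -0.1206,  0.09  ])]
bore side [ 0.5012 -0.2161  0.09  ]
butt side [0.4927 0.1444 0.15  ] scene [0.493  0.1443 0.15  ]
```

Stand centre is about (0.4935, 0.144) with yaw near 0, punch in the middle hole. I'll move near the stand and check with the wrist camera.

```bash
python3 -m crank '[{"x":-0.03,"y":-0.02,"z":-0.01,"claw":-1},{"x":-0.06,"y":-0.04,"z":-0.02,"claw":-1},{"x":-0.1,"y":-0.06,"z":-0.03,"claw":-1},{"x":-0.13,"y":-0.075,"z":-0.03,"claw":-1},{"x":-0.132,"y":-0.08,"z":-0.03,"claw":-1}]' 30
python3 - <<'E'
from h import *
c=snap('wrist','w1'); print(r.read_state()['ee_pos'],c['eye'])
cv2.imwrite('pics/w1b.png',cv2.resize(c['color'],(800,600)))
E
```

```text
[6.24800820e-01 1.91024915e-05 2.22076071e-01] [0.62421091 0.08353415 0.38528854]schema error: expected keys x, y, z, ax, ay, az, claw
```

View pics/w1b.png

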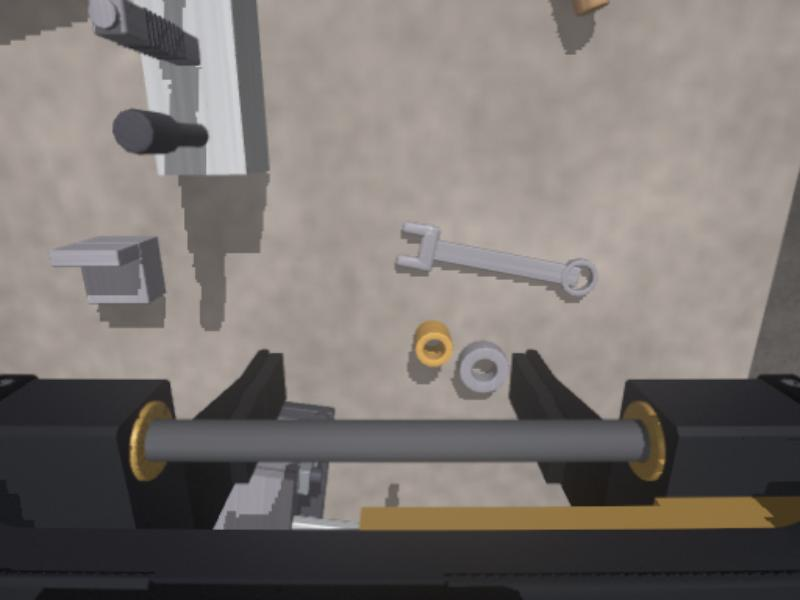

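The rows need all seven keys, so nothing moved and this is the same view as before. Retrying.

```bash
python3 -m crank '[{"x":-0.03,"y":-0.02,"z":-0.01,"ax":0,"ay":0,"az":0,"claw":-1},{"x":-0.06,"y":-0.04,"z":-0.02,"ax":0,"ay":0,"az":0,"claw":-1},{"x":-0.1,"y":-0.06,"z":-0.03,"ax":0,"ay":0,"az":0,"claw":-1},{"x":-0.13,"y":-0.075,"z":-0.03,"ax":0,"ay":0,"az":0,"claw":-1},{"x":-0.132,"y":-0.08,"z":-0.03,"ax":0,"ay":0,"az":0,"claw":-1}]' 30 && python3 - <<'E'
from h import *
for i in range(4): c=camera('wrist')
c=snap('wrist','w1'); print(r.read_state()['ee_pos'],c['eye'])
cv2.imwrite('pics/w1b.png',cv2.resize(c['color'],(800,600)))
E
```

```text
time: 0.62
ee_pos: [0.4888, 0.0832, 0.2535]
eef_rot: [1.0, 0.002, 0.0, -0.0]
ft_force: [1.0, 1.4, 0.2]
width: 0.0869
[0.49374495 0.07906223 0.25232322] [0.4928805  0.16292317 0.41587774]
```

View pics/w1b.png

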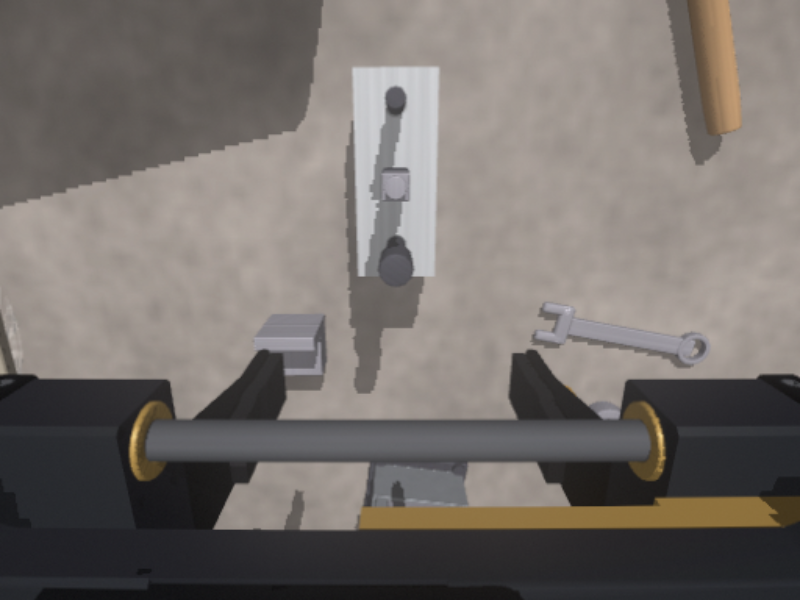

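Wrist view: stand top corners at about (352,67), (439,67), (435,276), (358,276). The punch butt is at (396,185), between the centre punch (396,98) and the chisel (396,265).

```bash
python3 - <<'E'
from h import *
c=load('w1'); g=lambda X,Y:(X*.64-.5,Y*.64-.5)
for p in [(352,67),(439,67),(435,276),(358,276)]: print(onz(c,g(*p),.06).round(4))
print('butt',onz(c,g(396,184),.15).round(4)); s=r.read_state(); print(s['ee_pos'],s['eef_rot'].round(4),s['ft_force'])
E
```

```text
[0.4616 0.2176 0.06  ]
[0.522  0.2176 0.06  ]
[0.5227 0.0675 0.06  ]
[0.4621 0.0676 0.06  ]
butt [0.4923 0.1445 0.15  ]
[0.49374495 0.07906223 0.25232322] [ 1.e+00 -7.e-04 -1.e-04  1.e-04] [ 0.69718538  0.14422978 -0.33378294]
```

```bash
python3 -m crank '[{"x":-0.001,"y":-0.03,"z":0,"ax":0,"ay":0,"az":0,"claw":-1},{"x":-0.001,"y":-0.05,"z":0,"ax":0,"ay":0,"az":0,"claw":-1},{"x":-0.001,"y":-0.064,"z":0,"ax":0,"ay":0,"az":0,"claw":-1},{"x":-0.001,"y":-0.064,"z":0,"ax":0,"ay":0,"az":0,"claw":-1},{"x":-0.001,"y":-0.064,"z":0.02,"ax":0,"ay":0,"az":0,"claw":-1}]' 
python3 -m crank '[{"x":0,"y":0,"z":0.035,"ax":0,"ay":0,"az":0,"claw":-1},{"x":0,"y":0,"z":0.07,"ax":0,"ay":0,"az":0,"claw":-1},{"x":0,"y":0,"z":0.11,"ax":0,"ay":0,"az":0,"claw":-1},{"x":0,"y":0,"z":0.135,"ax":0,"ay":0,"az":0,"claw":-1},{"x":0,"y":0,"z":0.141,"ax":0,"ay":0,"az":0,"claw":-1}]'
python3 -m crank '[{"x":0,"y":0,"z":0,"ax":0,"ay":0,"az":0,"claw":-1},{"x":0,"y":0,"z":0,"ax":0,"ay":0,"az":0,"claw":-1},{"x":0,"y":0,"z":0,"ax":0,"ay":0,"az":0,"claw":0.2},{"x":0,"y":0,"z":0,"ax":0,"ay":0,"az":0,"claw":0.4},{"x":0,"y":0,"z":0,"ax":0,"ay":0,"az":0,"claw":0.6}]' 20
```

```text
time: 1.28
ee_pos: [0.4944, 0.1444, 0.235]
eef_rot: [1.0, -0.0, 0.002, -0.001]
ft_force: [0.9, -0.7, 0.3]
width: 0.087
time: 1.7
ee_pos: [0.49, 0.1414, 0.0867]
eef_rot: [1.0, -0.001, -0.004, 0.001]
ft_force: [-0.3, -0.3, -0.7]
width: 0.0868
time: 2.12
ee_pos: [0.493, 0.1442, 0.093]
eef_rot: [1.0, -0.0, 0.001, -0.0]
ft_force: [0.5, 0.5, -1.1]
width: 0.0742
```

```bash

python3 -m crank '[{"x":0,"y":0,"z":0,"ax":0,"ay":0,"az":0,"claw":1},{"x":0,"y":0,"z":0,"ax":0,"ay":0,"az":0,"claw":1},{"x":0,"y":0,"z":0,"ax":0,"ay":0,"az":0,"claw":1},{"x":0,"y":0,"z":0,"ax":0,"ay":0,"az":0,"claw":1},{"x":0,"y":0,"z":0,"ax":0,"ay":0,"az":0,"claw":1}]' 20
python3 -m crank '[{"x":0,"y":0,"z":0,"ax":0,"ay":0,"az":0,"claw":1},{"x":0,"y":0,"z":0,"ax":0,"ay":0,"az":0,"claw":1},{"x":0,"y":0,"z":0,"ax":0,"ay":0,"az":0,"claw":1},{"x":0,"y":0,"z":0,"ax":0,"ay":0,"az":0,"claw":1},{"x":0,"y":0,"z":0,"ax":0,"ay":0,"az":0,"claw":1}]' 60
python3 -c "
from bench import r
s=r.read_state();print(s['ee_pos'],s['eef_rot'].round(4),s['ft_force'],s['torque'])"
```

```text
time: 2.53
ee_pos: [0.492, 0.144, 0.0916]
eef_rot: [1.0, 0.0, 0.0, -0.0]
ft_force: [0.9, 0.4, 0.3]
width: 0.0416
time: 2.95
ee_pos: [0.492, 0.144, 0.0915]
eef_rot: [1.0, 0.0, 0.0, 0.0]
ft_force: [0.1, -0.9, -0.3]
width: 0.0155
[0.49202292 0.14402716 0.09153056] [1. 0. 0. 0.] [ 0.08649092 -0.94814671 -0.28616924] [ 0.00426427 -0.05243826 -0.0051534 ]
```

```bash

python3 -m crank '[{"x":0,"y":0,"z":-0.005,"ax":0,"ay":0,"az":0,"claw":1},{"x":0,"y":0,"z":-0.012,"ax":0,"ay":0,"az":0,"claw":1},{"x":0,"y":0,"z":-0.025,"ax":0,"ay":0,"az":0,"claw":1},{"x":0,"y":0,"z":-0.04,"ax":0,"ay":0,"az":0,"claw":1},{"x":0,"y":0,"z":-0.055,"ax":0,"ay":0,"az":0,"claw":1}]'
python3 -m crank '[{"x":0,"y":0,"z":-0.02,"ax":0,"ay":0,"az":0,"claw":1},{"x":0,"y":0,"z":-0.04,"ax":0,"ay":0,"az":0,"claw":1},{"x":0,"y":0,"z":-0.07,"ax":0,"ay":0,"az":0,"claw":1},{"x":0,"y":0,"z":-0.1,"ax":0,"ay":0,"az":0,"claw":1},{"x":0,"y":0,"z":-0.115,"ax":0,"ay":0,"az":0,"claw":1}]'
python3 -m crank '[{"x":0,"y":0,"z":0,"ax":0,"ay":0,"az":0,"claw":1},{"x":0,"y":0,"z":0,"ax":0,"ay":0,"az":0,"claw":1},{"x":0,"y":0.02,"z":0,"ax":0,"ay":0,"az":0,"claw":1},{"x":0,"y":0.04,"z":0,"ax":0,"ay":0,"az":0,"claw":1},{"x":0,"y":0.07,"z":0,"ax":0,"ay":0,"az":0,"claw":1}]'
python3 -m crank '[{"x":0,"y":0.03,"z":0,"ax":0,"ay":0,"az":0,"claw":1},{"x":0,"y":0.06,"z":0,"ax":0,"ay":0,"az":0,"claw":1},{"x":0,"y":0.09,"z":0,"ax":0,"ay":0,"az":0,"claw":1},{"x":0,"y":0.12,"z":0,"ax":0,"ay":0,"az":0,"claw":1},{"x":0,"y":0.15,"z":0,"ax":0,"ay":0,"az":0,"claw":1}]'
```

```text
time: 3.37
ee_pos: [0.4919, 0.144, 0.1477]
eef_rot: [1.0, 0.0, -0.0, 0.0]
ft_force: [1.4, -0.2, -1.5]
width: 0.0158
time: 3.78
ee_pos: [0.4928, 0.1444, 0.266]
eef_rot: [1.0, 0.0, 0.002, -0.001]
ft_force: [0.9, 1.0, -1.1]
width: 0.0156
time: 4.2
ee_pos: [0.491, 0.0751, 0.26]
eef_rot: [1.0, 0.002, -0.001, -0.0]
ft_force: [0.2, 0.1, -1.9]
width: 0.0158
time: 4.62
ee_pos: [0.491, -0.0774, 0.2601]
eef_rot: [1.0, 0.0, -0.001, -0.0]
ft_force: [0.3, 0.3, -2.1]
width: 0.0154
```

Punch is held and lifted. I'll pass over the fixture at height and look at it with the wrist camera.

```bash

python3 -m crank '[{"x":0,"y":0.04,"z":0,"ax":0,"ay":0,"az":0,"claw":1},{"x":0,"y":0.08,"z":0,"ax":0,"ay":0,"az":0,"claw":1},{"x":0,"y":0.12,"z":0,"ax":0,"ay":0,"az":0,"claw":1},{"x":0,"y":0.16,"z":0,"ax":0,"ay":0,"az":0,"claw":1},{"x":0,"y":0.2,"z":0,"ax":0,"ay":0,"az":0,"claw":1}]'
python3 -m crank '[{"x":0,"y":0.01,"z":0,"ax":0,"ay":0,"az":0,"claw":1},{"x":0,"y":0.015,"z":0,"ax":0,"ay":0,"az":0,"claw":1},{"x":0,"y":0.015,"z":0,"ax":0,"ay":0,"az":0,"claw":1},{"x":0,"y":0.015,"z":0,"ax":0,"ay":0,"az":0,"claw":1},{"x":0,"y":0.015,"z":0,"ax":0,"ay":0,"az":0,"claw":1}]'
python3 - <<'E'
from h import *
c=snap('wrist','w2'); s=snap('side','sd2'); print(r.read_state()['ee_pos'],r.read_state()['eef_rot'])
a=cv2.resize(c['color'][0:300,60:460],(800,600)); cv2.imwrite('pics/w2b.png',a)
E
```

```text
time: 5.03
ee_pos: [0.491, -0.2776, 0.2601]
eef_rot: [1.0, 0.0, -0.001, -0.0]
ft_force: [1.7, -0.3, -1.6]
width: 0.0158
time: 5.45
ee_pos: [0.4925, -0.2889, 0.2612]
eef_rot: [1.0, 0.001, -0.0, -0.0]
ft_force: [-0.4, -0.2, -2.1]
width: 0.0155
[ 0.49249787 -0.28938992  0.26159316] [ 9.99999268e-01  1.17485798e-03  1.57369084e-04 -2.42714271e-04]
```

View pics/w2b.png

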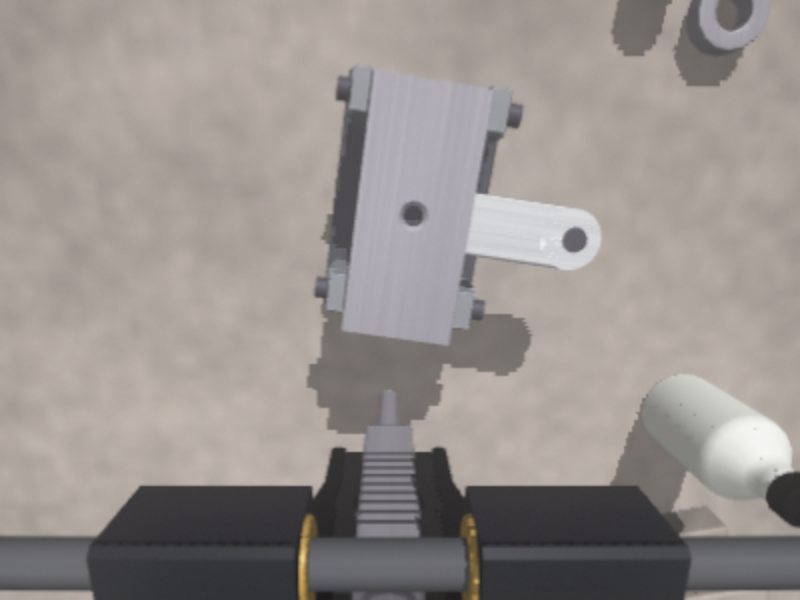

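The bore shows clearly at crop (413,213). Hinge corners are at (374,70), (493,87), (449,345) and (342,330), and the nose tip is at (389,391).

```bash
python3 - <<'E'
from h import *
c=load('w2'); g=lambda X,Y:(60+X/2-.25,Y/2-.25)
P=[onz(c,g(*p),.09) for p in [(374,70),(493,87),(449,345),(342,330)]]
for p in P: print(p.round(4))
ctr=np.mean(P,0); print('centre',ctr)
yd=(P[0]+P[1]-P[2]-P[3])[:2]; yd/=np.linalg.norm(yd); xd=np.array([yd[1],-yd[0]])
a=c['color'][95:120,255:280]; gy=cv2.cvtColor(a,cv2.COLOR_BGR2GRAY)
m=cv2.moments((gy<gy.min()+50).astype(np.uint8)); uv=(255+m['m10']/m['m00'],95+m['m01']/m['m00']); print(uv,g(413,213))
b=onz(c,uv,.09); print('bore',b,'yaw',np.arctan2(-yd[0],yd[1]),'rel',xd@(b-ctr)[:2],yd@(b-ctr)[:2])
t=r.read_state()['ee_pos']; tipz=t[2]-.0815
print('tip seen',onz(c,g(389,391),tipz),'expected px',px(c,[t[0],t[1],tipz]),g(389,391))
d=load('sd2'); 
cv2.imwrite('pics/sd2c.png',cv2.resize(d['color'][100:240,220:340],(600,700)))
E
```

```text
[ 0.4843 -0.1467  0.09  ]
[ 0.545  -0.1543  0.09  ]
[ 0.527  -0.2901  0.09  ]
[ 0.4655 -0.2814  0.09  ]
centre [ 0.50544701 -0.21809816  0.09      ]
(266.31481481481484, 106.37037037037037) (266.25, 106.25)
bore [ 0.50517693 -0.21679832  0.09      ] yaw -0.1354155573921645 rel -0.0004430886357636722 0.001251478565119104
tip seen [ 0.49226569 -0.2878253   0.18009316] expected px [[254.51230257 196.96654494]] (254.25, 195.25)
```

```bash

python3 -m crank '[{"x":0.004,"y":-0.02,"z":0,"ax":0,"ay":0,"az":0,"claw":1},{"x":0.008,"y":-0.045,"z":0,"ax":0,"ay":0,"az":0,"claw":1},{"x":0.013,"y":-0.065,"z":0,"ax":0,"ay":0,"az":0,"claw":1},{"x":0.013,"y":-0.073,"z":0,"ax":0,"ay":0,"az":0,"claw":1},{"x":0.013,"y":-0.073,"z":0.02,"ax":0,"ay":0,"az":0,"claw":1}]'
python3 -m crank '[{"x":0,"y":0,"z":0.02,"ax":0,"ay":0,"az":0,"claw":1},{"x":0,"y":0,"z":0.035,"ax":0,"ay":0,"az":0,"claw":1},{"x":0,"y":0,"z":0.045,"ax":0,"ay":0,"az":0,"claw":1},{"x":0,"y":0,"z":0.045,"ax":0,"ay":0,"az":0,"claw":1},{"x":0,"y":0,"z":0.045,"ax":0,"ay":0,"az":0,"claw":1}]'
python3 -m crank '[{"x":0,"y":0,"z":0,"ax":0,"ay":0,"az":0,"claw":1},{"x":0,"y":0,"z":0,"ax":0,"ay":0,"az":0,"claw":1},{"x":0,"y":0,"z":0,"ax":0,"ay":0,"az":0,"claw":1},{"x":0,"y":0,"z":0,"ax":0,"ay":0,"az":0,"claw":1},{"x":0,"y":0,"z":0,"ax":0,"ay":0,"az":0,"claw":1}]'
python3 - <<'E'
from h import *
s=r.read_state(); print(s['ee_pos'],s['eef_rot'].round(4),s['ft_force'],s['torque'])
c=snap('scene','s3'); d=snap('side','d3')
for im in (c,d):
    print(px(im,[[.5053,-.2168,.09],[*s['ee_pos'][:2],s['ee_pos'][2]-.0815]]))
A=cv2.resize(c['color'][100:220,150:250],(400,480),interpolation=cv2.INTER_CUBIC);B=cv2.resize(d['color'][90:210,230:330],(400,480),interpolation=cv2.INTER_CUBIC)
cv2.imwrite('pics/c3.png',np.hstack([A,B]))
E
```

```text
time: 5.97
ee_pos: [0.5074, -0.2154, 0.2451]
eef_rot: [1.0, 0.002, 0.003, 0.0]
ft_force: [0.3, -1.2, -0.8]
width: 0.016
time: 6.38
ee_pos: [0.505, -0.218, 0.1968]
eef_rot: [1.0, 0.0, -0.0, -0.0]
ft_force: [1.0, -0.4, -0.4]
width: 0.0157
time: 6.8
ee_pos: [0.5052, -0.218, 0.1969]
eef_rot: [1.0, 0.0, 0.0, 0.0]
ft_force: [0.4, -0.8, -1.2]
width: 0.0159
[ 0.5051847  -0.21802986  0.19691671] [1.e+00 0.e+00 3.e-04 1.e-04] [ 0.37055942 -0.788716   -1.17002335] [-0.03709195  0.01323539  0.04517038]
[[196.88949816 175.81647611]
 [195.29523494 169.99981037]]
[[289.21740707 164.41518029]
 [289.7164711  156.03364338]]
```

View pics/c3.png

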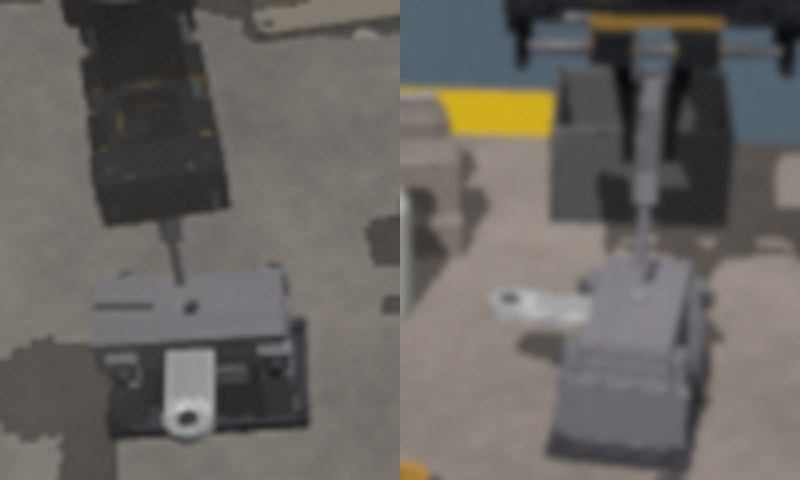

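Scene view: nose tip at (195,170) and bore at (197,176), both as predicted, so the alignment is good. Now creeping down.

```bash

python3 -m crank '[{"x":0,"y":-0.001,"z":0.005,"ax":0,"ay":0,"az":0,"claw":1},{"x":0,"y":-0.001,"z":0.01,"ax":0,"ay":0,"az":0,"claw":1},{"x":0,"y":-0.001,"z":0.015,"ax":0,"ay":0,"az":0,"claw":1},{"x":0,"y":-0.001,"z":0.019,"ax":0,"ay":0,"az":0,"claw":1},{"x":0,"y":-0.001,"z":0.02,"ax":0,"ay":0,"az":0,"claw":1}]'
python3 -m crank '[{"x":0,"y":0,"z":0.001,"ax":0,"ay":0,"az":0,"claw":1},{"x":0,"y":0,"z":0.002,"ax":0,"ay":0,"az":0,"claw":1},{"x":0,"y":0,"z":0.003,"ax":0,"ay":0,"az":0,"claw":1},{"x":0,"y":0,"z":0.004,"ax":0,"ay":0,"az":0,"claw":1},{"x":0,"y":0,"z":0.005,"ax":0,"ay":0,"az":0,"claw":1}]'
python3 -m crank '[{"x":0,"y":0,"z":0.001,"ax":0,"ay":0,"az":0,"claw":1},{"x":0,"y":0,"z":0.002,"ax":0,"ay":0,"az":0,"claw":1},{"x":0,"y":0,"z":0.003,"ax":0,"ay":0,"az":0,"claw":1},{"x":0,"y":0,"z":0.003,"ax":0,"ay":0,"az":0,"claw":1},{"x":0,"y":0,"z":0.003,"ax":0,"ay":0,"az":0,"claw":1}]'
```

```text
time: 7.32
ee_pos: [0.5045, -0.2168, 0.1753]
eef_rot: [1.0, 0.0, -0.001, -0.0]
ft_force: [-0.4, 0.4, -1.7]
width: 0.0157
time: 7.73
ee_pos: [0.5051, -0.217, 0.1716]
eef_rot: [1.0, 0.0, 0.0, 0.0]
ft_force: [0.3, 0.1, -1.4]
width: 0.0157
time: 8.15
ee_pos: [0.505, -0.217, 0.1685]
eef_rot: [1.0, 0.0, -0.0, -0.0]
ft_force: [0.3, -0.5, -1.8]
width: 0.0154
```

The tip is 3 mm below the hinge face with no contact force, so it is in the bore. Continuing at about 7 mm/s.

```bash

python3 -m crank '[{"x":0,"y":0,"z":0.0006,"ax":0,"ay":0,"az":0,"claw":1},{"x":0,"y":0,"z":0.0012,"ax":0,"ay":0,"az":0,"claw":1},{"x":0,"y":0,"z":0.0018,"ax":0,"ay":0,"az":0,"claw":1},{"x":0,"y":0,"z":0.0024,"ax":0,"ay":0,"az":0,"claw":1},{"x":0,"y":0,"z":0.003,"ax":0,"ay":0,"az":0,"claw":1}]'
python3 -m crank '[{"x":0,"y":0,"z":0.0006,"ax":0,"ay":0,"az":0,"claw":1},{"x":0,"y":0,"z":0.0012,"ax":0,"ay":0,"az":0,"claw":1},{"x":0,"y":0,"z":0.0018,"ax":0,"ay":0,"az":0,"claw":1},{"x":0,"y":0,"z":0.0024,"ax":0,"ay":0,"az":0,"claw":1},{"x":0,"y":0,"z":0.003,"ax":0,"ay":0,"az":0,"claw":1}]'
python3 -m crank '[{"x":0,"y":0,"z":0.0006,"ax":0,"ay":0,"az":0,"claw":1},{"x":0,"y":0,"z":0.0012,"ax":0,"ay":0,"az":0,"claw":1},{"x":0,"y":0,"z":0.0018,"ax":0,"ay":0,"az":0,"claw":1},{"x":0,"y":0,"z":0.0024,"ax":0,"ay":0,"az":0,"claw":1},{"x":0,"y":0,"z":0.003,"ax":0,"ay":0,"az":0,"claw":1}]'
```

```text
time: 8.57
ee_pos: [0.505, -0.217, 0.1655]
eef_rot: [1.0, -0.0, -0.0, -0.0]
ft_force: [0.2, -0.2, -1.9]
width: 0.0153
time: 8.98
ee_pos: [0.505, -0.217, 0.1625]
eef_rot: [1.0, -0.0, 0.0, -0.0]
ft_force: [0.8, -0.8, -0.5]
width: 0.0157
time: 9.4
ee_pos: [0.5052, -0.2171, 0.1608]
eef_rot: [1.0, -0.0, 0.001, 0.0]
ft_force: [-3.4, 1.4, 9.8]
width: 0.0157
```

```bash

python3 -m crank '[{"x":0,"y":0,"z":0.0006,"ax":0,"ay":0,"az":0,"claw":1},{"x":0,"y":0,"z":0.0012,"ax":0,"ay":0,"az":0,"claw":1},{"x":0,"y":0,"z":0.0018,"ax":0,"ay":0,"az":0,"claw":1},{"x":0,"y":0,"z":0.0024,"ax":0,"ay":0,"az":0,"claw":1},{"x":0,"y":0,"z":0.003,"ax":0,"ay":0,"az":0,"claw":1}]'
python3 -m crank '[{"x":0,"y":0,"z":0.0006,"ax":0,"ay":0,"az":0,"claw":1},{"x":0,"y":0,"z":0.0012,"ax":0,"ay":0,"az":0,"claw":1},{"x":0,"y":0,"z":0.0018,"ax":0,"ay":0,"az":0,"claw":1},{"x":0,"y":0,"z":0.0024,"ax":0,"ay":0,"az":0,"claw":1},{"x":0,"y":0,"z":0.003,"ax":0,"ay":0,"az":0,"claw":1}]'
python3 -c "
from bench import r
s=r.read_state();print(s['ee_pos'],s['eef_rot'].round(4),s['ft_force'],s['torque'])"
```

```text
time: 9.82
ee_pos: [0.5053, -0.2171, 0.1578]
eef_rot: [1.0, -0.0, 0.001, 0.0]
ft_force: [-3.8, 0.8, 9.4]
width: 0.016
time: 10.23
ee_pos: [0.5053, -0.2171, 0.1548]
eef_rot: [1.0, -0.0, 0.001, 0.0]
ft_force: [-4.7, 1.1, 9.4]
width: 0.0157
[ 0.50526754 -0.21710225  0.15483438] [ 1.e+00 -1.e-04  5.e-04  1.e-04] [-4.66322987  1.09278222  9.37427457] [ 0.35530061  1.13382664 -0.06447772]
```

A side load is building in x (-4.7 N), so I'll ease about 0.5 mm toward -x while pressing.

```bash

python3 -m crank '[{"x":-0.0001,"y":0,"z":0.0006,"ax":0,"ay":0,"az":0,"claw":1},{"x":-0.0002,"y":0,"z":0.0012,"ax":0,"ay":0,"az":0,"claw":1},{"x":-0.0003,"y":0,"z":0.0018,"ax":0,"ay":0,"az":0,"claw":1},{"x":-0.0004,"y":0,"z":0.0024,"ax":0,"ay":0,"az":0,"claw":1},{"x":-0.0005,"y":0,"z":0.003,"ax":0,"ay":0,"az":0,"claw":1}]'
python3 -m crank '[{"x":0,"y":0,"z":0.0006,"ax":0,"ay":0,"az":0,"claw":1},{"x":0,"y":0,"z":0.0012,"ax":0,"ay":0,"az":0,"claw":1},{"x":0,"y":0,"z":0.0018,"ax":0,"ay":0,"az":0,"claw":1},{"x":0,"y":0,"z":0.0024,"ax":0,"ay":0,"az":0,"claw":1},{"x":0,"y":0,"z":0.003,"ax":0,"ay":0,"az":0,"claw":1}]'
python3 -c "
from bench import r
s=r.read_state();print(s['ee_pos'],s['eef_rot'].round(4),s['ft_force'],s['torque'])"
```

```text
time: 10.65
ee_pos: [0.5051, -0.2171, 0.152]
eef_rot: [1.0, -0.0, 0.001, 0.0]
ft_force: [-1.8, 1.0, 9.9]
width: 0.0158
time: 11.07
ee_pos: [0.5051, -0.2171, 0.149]
eef_rot: [1.0, -0.0, 0.001, 0.0]
ft_force: [-2.2, 0.5, 9.8]
width: 0.0159
[ 0.50512727 -0.21714276  0.14898932] [ 1.e+00 -0.e+00  9.e-04  2.e-04] [-2.1970969   0.49457293  9.77993642] [ 0.37432996  0.81406445 -0.0305207 ]
```

```bash

python3 -m crank '[{"x":0,"y":0,"z":0.0006,"ax":0,"ay":0,"az":0,"claw":1},{"x":0,"y":0,"z":0.0012,"ax":0,"ay":0,"az":0,"claw":1},{"x":0,"y":0,"z":0.0018,"ax":0,"ay":0,"az":0,"claw":1},{"x":0,"y":0,"z":0.0024,"ax":0,"ay":0,"az":0,"claw":1},{"x":-0.0001,"y":0,"z":0.003,"ax":0,"ay":0,"az":0,"claw":1}]'
python3 -m crank '[{"x":0,"y":0,"z":0.0006,"ax":0,"ay":0,"az":0,"claw":1},{"x":0,"y":0,"z":0.0012,"ax":0,"ay":0,"az":0,"claw":1},{"x":0,"y":0,"z":0.0018,"ax":0,"ay":0,"az":0,"claw":1},{"x":0,"y":0,"z":0.0024,"ax":0,"ay":0,"az":0,"claw":1},{"x":-0.0001,"y":0,"z":0.003,"ax":0,"ay":0,"az":0,"claw":1}]'
python3 -m crank '[{"x":0,"y":0,"z":0.0006,"ax":0,"ay":0,"az":0,"claw":1},{"x":0,"y":0,"z":0.0012,"ax":0,"ay":0,"az":0,"claw":1},{"x":0,"y":0,"z":0.0018,"ax":0,"ay":0,"az":0,"claw":1},{"x":0,"y":0,"z":0.0024,"ax":0,"ay":0,"az":0,"claw":1},{"x":0,"y":0,"z":0.003,"ax":0,"ay":0,"az":0,"claw":1}]'
python3 -c "
from bench import r
s=r.read_state();print(s['ee_pos'],s['eef_rot'].round(4),s['ft_force'],s['torque'])"
```

```text
time: 11.48
ee_pos: [0.5051, -0.2171, 0.146]
eef_rot: [1.0, 0.0, 0.001, 0.0]
ft_force: [-2.9, 0.7, 10.0]
width: 0.0154
time: 11.9
ee_pos: [0.505, -0.2171, 0.143]
eef_rot: [1.0, 0.0, 0.001, 0.0]
ft_force: [-2.3, 1.4, 10.1]
width: 0.0157
time: 12.32
ee_pos: [0.5051, -0.2171, 0.14]
eef_rot: [1.0, 0.0, 0.001, 0.0]
ft_force: [-1.8, 1.8, 10.0]
width: 0.0156
[ 0.50505538 -0.21712482  0.14001881] [1.e+00 0.e+00 1.e-03 2.e-04] [-1.77629657  1.84077049 10.0254382 ] [0.42356579 0.71076011 0.01632604]
```

```bash

python3 -m crank '[{"x":0,"y":0,"z":0.0006,"ax":0,"ay":0,"az":0,"claw":1},{"x":0,"y":0,"z":0.0012,"ax":0,"ay":0,"az":0,"claw":1},{"x":0,"y":0,"z":0.0018,"ax":0,"ay":0,"az":0,"claw":1},{"x":0,"y":0,"z":0.0024,"ax":0,"ay":0,"az":0,"claw":1},{"x":0,"y":0,"z":0.003,"ax":0,"ay":0,"az":0,"claw":1}]'
python3 -m crank '[{"x":0,"y":0,"z":0.0003,"ax":0,"ay":0,"az":0,"claw":1},{"x":0,"y":0,"z":0.0006,"ax":0,"ay":0,"az":0,"claw":1},{"x":0,"y":0,"z":0.0009,"ax":0,"ay":0,"az":0,"claw":1},{"x":0,"y":0,"z":0.0012,"ax":0,"ay":0,"az":0,"claw":1},{"x":0,"y":0,"z":0.0015,"ax":0,"ay":0,"az":0,"claw":1}]'
python3 - <<'E'
from h import *
s=r.read_state();print(s['ee_pos'],s['ft_force'],s['torque'])
c=snap('scene','s4'); d=snap('side','d4')
A=cv2.resize(c['color'][100:220,150:250],(400,480),interpolation=cv2.INTER_CUBIC);B=cv2.resize(d['color'][90:210,230:330],(400,480),interpolation=cv2.INTER_CUBIC)
cv2.imwrite('pics/c4.png',np.hstack([A,B]))
E
```

```text
time: 12.73
ee_pos: [0.505, -0.2171, 0.137]
eef_rot: [1.0, 0.0, 0.001, 0.0]
ft_force: [-2.5, 2.0, 9.4]
width: 0.0153
time: 13.15
ee_pos: [0.5051, -0.2171, 0.1354]
eef_rot: [1.0, 0.0, 0.001, 0.0]
ft_force: [-1.4, 0.5, 9.2]
width: 0.0155
[ 0.50505046 -0.21708351  0.13538382] [-1.44417873  0.51519347  9.22551777] [ 0.32235409  0.65712253 -0.00906799]
```

View pics/c4.png

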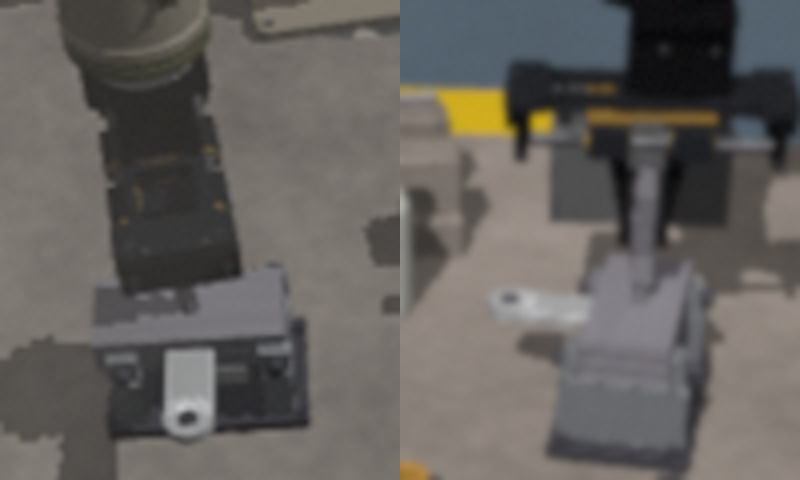

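The nose is deep in the bore and the shank is just above the hinge. I'll feel gently for the hard stop to confirm the travel.

```bash

python3 -m crank '[{"x":0,"y":0,"z":0.0002,"ax":0,"ay":0,"az":0,"claw":1},{"x":0,"y":0,"z":0.0004,"ax":0,"ay":0,"az":0,"claw":1},{"x":0,"y":0,"z":0.0006,"ax":0,"ay":0,"az":0,"claw":1},{"x":0,"y":0,"z":0.0008,"ax":0,"ay":0,"az":0,"claw":1},{"x":0,"y":0,"z":0.001,"ax":0,"ay":0,"az":0,"claw":1}]'
python3 -m crank '[{"x":0,"y":0,"z":0.0002,"ax":0,"ay":0,"az":0,"claw":1},{"x":0,"y":0,"z":0.0004,"ax":0,"ay":0,"az":0,"claw":1},{"x":0,"y":0,"z":0.0006,"ax":0,"ay":0,"az":0,"claw":1},{"x":0,"y":0,"z":0.0006,"ax":0,"ay":0,"az":0,"claw":1},{"x":0,"y":0,"z":0.0006,"ax":0,"ay":0,"az":0,"claw":1}]'
```

```text
time: 13.67
ee_pos: [0.505, -0.2171, 0.1343]
eef_rot: [1.0, 0.0, 0.001, 0.0]
ft_force: [-0.7, 1.1, 8.4]
width: 0.0158
time: 14.08
ee_pos: [0.505, -0.2171, 0.1337]
eef_rot: [1.0, 0.0, 0.001, 0.0]
ft_force: [-2.2, 1.2, 7.6]
width: 0.0156
```

```bash

python3 -m crank '[{"x":0,"y":0,"z":0.0002,"ax":0,"ay":0,"az":0,"claw":1},{"x":0,"y":0,"z":0.0004,"ax":0,"ay":0,"az":0,"claw":1},{"x":0,"y":0,"z":0.0006,"ax":0,"ay":0,"az":0,"claw":1},{"x":0,"y":0,"z":0.0008,"ax":0,"ay":0,"az":0,"claw":1},{"x":0,"y":0,"z":0.0008,"ax":0,"ay":0,"az":0,"claw":1}]'
```

```text
time: 14.5
ee_pos: [0.5051, -0.2171, 0.1333]
eef_rot: [1.0, 0.0, 0.001, 0.0]
ft_force: [-1.7, 1.6, 11.9]
width: 0.016
```

The force rose as the motion stalled at the expected depth, so the pin is on the trough. Withdrawing and carrying the punch back.

```bash

python3 -m crank '[{"x":0,"y":0,"z":-0.003,"ax":0,"ay":0,"az":0,"claw":1},{"x":0,"y":0,"z":-0.008,"ax":0,"ay":0,"az":0,"claw":1},{"x":0,"y":0,"z":-0.014,"ax":0,"ay":0,"az":0,"claw":1},{"x":0,"y":0,"z":-0.02,"ax":0,"ay":0,"az":0,"claw":1},{"x":0,"y":0,"z":-0.027,"ax":0,"ay":0,"az":0,"claw":1}]'
python3 -m crank '[{"x":0,"y":0,"z":-0.01,"ax":0,"ay":0,"az":0,"claw":1},{"x":0,"y":0,"z":-0.025,"ax":0,"ay":0,"az":0,"claw":1},{"x":0,"y":0,"z":-0.05,"ax":0,"ay":0,"az":0,"claw":1},{"x":0,"y":0,"z":-0.08,"ax":0,"ay":0,"az":0,"claw":1},{"x":0,"y":0,"z":-0.105,"ax":0,"ay":0,"az":0,"claw":1}]'
python3 -m crank '[{"x":-0.003,"y":-0.025,"z":0,"ax":0,"ay":0,"az":0,"claw":1},{"x":-0.006,"y":-0.055,"z":0,"ax":0,"ay":0,"az":0,"claw":1},{"x":-0.01,"y":-0.085,"z":0,"ax":0,"ay":0,"az":0,"claw":1},{"x":-0.0125,"y":-0.115,"z":0,"ax":0,"ay":0,"az":0,"claw":1},{"x":-0.0125,"y":-0.145,"z":0,"ax":0,"ay":0,"az":0,"claw":1}]'
python3 -m crank '[{"x":0,"y":-0.03,"z":0,"ax":0,"ay":0,"az":0,"claw":1},{"x":0,"y":-0.06,"z":0,"ax":0,"ay":0,"az":0,"claw":1},{"x":0,"y":-0.09,"z":0,"ax":0,"ay":0,"az":0,"claw":1},{"x":0,"y":-0.115,"z":0,"ax":0,"ay":0,"az":0,"claw":1},{"x":0,"y":-0.14,"z":0,"ax":0,"ay":0,"az":0,"claw":1}]'
python3 -m crank '[{"x":0,"y":-0.02,"z":0,"ax":0,"ay":0,"az":0,"claw":1},{"x":0,"y":-0.02,"z":0,"ax":0,"ay":0,"az":0,"claw":1},{"x":0,"y":-0.02,"z":0,"ax":0,"ay":0,"az":0,"claw":1},{"x":0,"y":-0.02,"z":0,"ax":0,"ay":0,"az":0,"claw":1},{"x":0,"y":-0.02,"z":0,"ax":0,"ay":0,"az":0,"claw":1}]'
python3 - <<'E'
from h import *
c=snap('wrist','w5'); d=snap('side','d5'); s=r.read_state(); print(s['ee_pos'],s['eef_rot'].round(4),s['ft_force'],s['torque'])
cv2.imwrite('pics/c5.png',np.hstack([cv2.resize(c['color'][90:300,150:350],(400,420)),cv2.resize(d['color'][150:290,230:363],(400,420))]))
E
```

```text
time: 14.92
ee_pos: [0.5043, -0.2169, 0.1591]
eef_rot: [1.0, 0.0, -0.0, -0.0]
ft_force: [-0.4, 0.8, -2.3]
width: 0.0158
time: 15.33
ee_pos: [0.5042, -0.2171, 0.2663]
eef_rot: [1.0, -0.0, 0.0, 0.0]
ft_force: [0.7, -0.2, -1.1]
width: 0.0156
time: 15.75
ee_pos: [0.4911, -0.0709, 0.2647]
eef_rot: [1.0, -0.0, 0.0, 0.0]
ft_force: [-0.3, -0.4, -1.3]
width: 0.0158
time: 16.17
ee_pos: [0.4915, 0.0694, 0.2646]
eef_rot: [1.0, 0.0, 0.0, 0.0]
ft_force: [-0.1, -0.6, -1.6]
width: 0.0162
time: 16.58
ee_pos: [0.492, 0.0867, 0.264]
eef_rot: [1.0, -0.001, 0.0, 0.0]
ft_force: [0.2, 0.5, -0.4]
width: 0.016
[0.49193451 0.08693273 0.2638463 ] [ 1.e+00 -9.e-04  1.e-04  1.e-04] [-0.52579689 -0.75737161 -1.57974354] [ 0.02653343  0.04879965 -0.01647008]
```

View pics/c5.png

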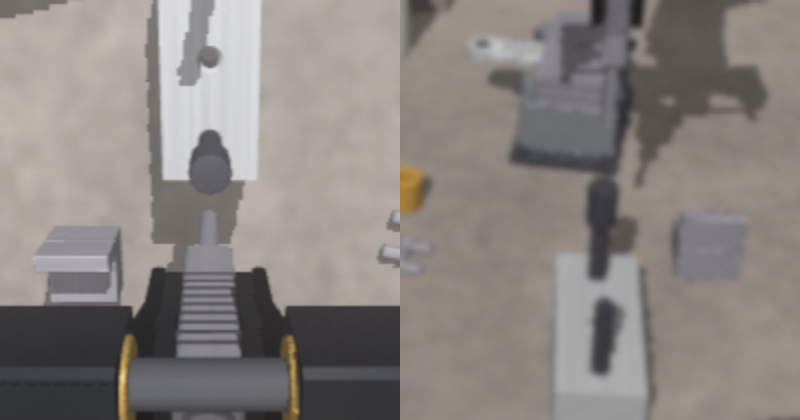

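Middle hole seen at (209,56), nose tip at (209,212). The tip is at the same pixel as before pressing, so the punch did not slip or tip.

```bash
python3 - <<'E'
from h import *
c=load('w5'); t=r.read_state()['ee_pos']
print(onz(c,(254.25,117.75),.06), onz(c,(254.25,195.75),t[2]-.0815), px(c,[t[0],t[1],t[2]-.0815]))
E
```

```text
[0.49203836 0.14422342 0.06      ] [0.49175036 0.08707509 0.1823463 ] [[254.46302194 195.90549428]]
```

```bash

python3 -m crank '[{"x":0,"y":-0.02,"z":0,"ax":0,"ay":0,"az":0,"claw":1},{"x":0,"y":-0.04,"z":0,"ax":0,"ay":0,"az":0,"claw":1},{"x":0,"y":-0.052,"z":0,"ax":0,"ay":0,"az":0,"claw":1},{"x":0,"y":-0.057,"z":0,"ax":0,"ay":0,"az":0,"claw":1},{"x":0,"y":-0.057,"z":0,"ax":0,"ay":0,"az":0,"claw":1}]'
python3 -m crank '[{"x":0,"y":0,"z":0.025,"ax":0,"ay":0,"az":0,"claw":1},{"x":0,"y":0,"z":0.055,"ax":0,"ay":0,"az":0,"claw":1},{"x":0,"y":0,"z":0.085,"ax":0,"ay":0,"az":0,"claw":1},{"x":0,"y":0,"z":0.105,"ax":0,"ay":0,"az":0,"claw":1},{"x":0,"y":0,"z":0.11,"ax":0,"ay":0,"az":0,"claw":1}]'
python3 -m crank '[{"x":0,"y":0,"z":0,"ax":0,"ay":0,"az":0,"claw":1},{"x":0,"y":0,"z":0,"ax":0,"ay":0,"az":0,"claw":1},{"x":0,"y":0,"z":0.003,"ax":0,"ay":0,"az":0,"claw":1},{"x":0,"y":0,"z":0.006,"ax":0,"ay":0,"az":0,"claw":1},{"x":0,"y":0,"z":0.009,"ax":0,"ay":0,"az":0,"claw":1}]'
python3 -m crank '[{"x":0,"y":0,"z":0.002,"ax":0,"ay":0,"az":0,"claw":1},{"x":0,"y":0,"z":0.004,"ax":0,"ay":0,"az":0,"claw":1},{"x":0,"y":0,"z":0.006,"ax":0,"ay":0,"az":0,"claw":1},{"x":0,"y":0,"z":0.008,"ax":0,"ay":0,"az":0,"claw":1},{"x":0,"y":0,"z":0.01,"ax":0,"ay":0,"az":0,"claw":1}]'
```

```text
time: 17.1
ee_pos: [0.4917, 0.1457, 0.2636]
eef_rot: [1.0, 0.001, -0.0, -0.0]
ft_force: [0.1, 0.3, -1.9]
width: 0.0159
time: 17.52
ee_pos: [0.4901, 0.1427, 0.1501]
eef_rot: [1.0, -0.001, -0.003, 0.001]
ft_force: [-0.5, 0.2, -1.0]
width: 0.0158
time: 17.93
ee_pos: [0.4924, 0.1451, 0.1454]
eef_rot: [1.0, -0.0, 0.001, -0.0]
ft_force: [0.5, -0.1, -1.4]
width: 0.0156
time: 18.35
ee_pos: [0.4918, 0.145, 0.1345]
eef_rot: [1.0, 0.0, 0.0, -0.0]
ft_force: [1.5, -0.9, -2.1]
width: 0.0156
```

```bash

python3 -m crank '[{"x":0,"y":0.001,"z":0.004,"ax":0,"ay":0,"az":0,"claw":1},{"x":0,"y":0.001,"z":0.008,"ax":0,"ay":0,"az":0,"claw":1},{"x":0,"y":0.001,"z":0.012,"ax":0,"ay":0,"az":0,"claw":1},{"x":0,"y":0.001,"z":0.016,"ax":0,"ay":0,"az":0,"claw":1},{"x":0,"y":0.001,"z":0.02,"ax":0,"ay":0,"az":0,"claw":1}]'
python3 -m crank '[{"x":0,"y":0,"z":0.004,"ax":0,"ay":0,"az":0,"claw":1},{"x":0,"y":0,"z":0.008,"ax":0,"ay":0,"az":0,"claw":1},{"x":0,"y":0,"z":0.012,"ax":0,"ay":0,"az":0,"claw":1},{"x":0,"y":0,"z":0.015,"ax":0,"ay":0,"az":0,"claw":1},{"x":0,"y":0,"z":0.018,"ax":0,"ay":0,"az":0,"claw":1}]'
python3 -m crank '[{"x":0,"y":0,"z":0.001,"ax":0,"ay":0,"az":0,"claw":1},{"x":0,"y":0,"z":0.002,"ax":0,"ay":0,"az":0,"claw":1},{"x":0,"y":0,"z":0.003,"ax":0,"ay":0,"az":0,"claw":1},{"x":0,"y":0,"z":0.004,"ax":0,"ay":0,"az":0,"claw":1},{"x":0,"y":0,"z":0.004,"ax":0,"ay":0,"az":0,"claw":1}]'
```

```text
time: 18.77
ee_pos: [0.4918, 0.144, 0.1141]
eef_rot: [1.0, -0.0, -0.0, 0.0]
ft_force: [-0.1, 1.2, -2.5]
width: 0.0155
time: 19.18
ee_pos: [0.4918, 0.144, 0.0963]
eef_rot: [1.0, 0.0, 0.0, 0.0]
ft_force: [-0.2, 1.0, -1.2]
width: 0.0159
time: 19.6
ee_pos: [0.4918, 0.144, 0.0926]
eef_rot: [1.0, -0.0, 0.0, -0.0]
ft_force: [-0.5, -0.3, -2.1]
width: 0.0155
```

```bash

python3 -m crank '[{"x":0,"y":0,"z":0.0005,"ax":0,"ay":0,"az":0,"claw":1},{"x":0,"y":0,"z":0.001,"ax":0,"ay":0,"az":0,"claw":1},{"x":0,"y":0,"z":0.0012,"ax":0,"ay":0,"az":0,"claw":1},{"x":0,"y":0,"z":0.0012,"ax":0,"ay":0,"az":0,"claw":1},{"x":0,"y":0,"z":0.0012,"ax":0,"ay":0,"az":0,"claw":0.6}]'
python3 -m crank '[{"x":0,"y":0,"z":0,"ax":0,"ay":0,"az":0,"claw":0.5},{"x":0,"y":0,"z":0,"ax":0,"ay":0,"az":0,"claw":0.2},{"x":0,"y":0,"z":0,"ax":0,"ay":0,"az":0,"claw":0},{"x":0,"y":0,"z":0,"ax":0,"ay":0,"az":0,"claw":-0.5},{"x":0,"y":0,"z":0,"ax":0,"ay":0,"az":0,"claw":-0.7}]'
python3 -m crank '[{"x":0,"y":0,"z":0,"ax":0,"ay":0,"az":0,"claw":-0.7},{"x":0,"y":0,"z":0,"ax":0,"ay":0,"az":0,"claw":-0.7},{"x":0,"y":0,"z":-0.01,"ax":0,"ay":0,"az":0,"claw":-0.7},{"x":0,"y":0,"z":-0.03,"ax":0,"ay":0,"az":0,"claw":-0.7},{"x":0,"y":0,"z":-0.06,"ax":0,"ay":0,"az":0,"claw":-0.7}]'
python3 -m crank '[{"x":0,"y":0,"z":-0.03,"ax":0,"ay":0,"az":0,"claw":-0.7},{"x":0,"y":0,"z":-0.07,"ax":0,"ay":0,"az":0,"claw":-0.7},{"x":0,"y":0,"z":-0.1,"ax":0,"ay":0,"az":0,"claw":-0.7},{"x":0,"y":0.03,"z":-0.12,"ax":0,"ay":0,"az":0,"claw":-0.7},{"x":0,"y":0.065,"z":-0.12,"ax":0,"ay":0,"az":0,"claw":-0.7}]'
python3 -m crank '[{"x":0,"y":0,"z":0,"ax":0,"ay":0,"az":0,"claw":-0.7},{"x":0,"y":0,"z":0,"ax":0,"ay":0,"az":0,"claw":-0.7},{"x":0,"y":0,"z":0,"ax":0,"ay":0,"az":0,"claw":-0.7},{"x":0,"y":0,"z":0,"ax":0,"ay":0,"az":0,"claw":-0.7},{"x":0,"y":0,"z":0,"ax":0,"ay":0,"az":0,"claw":-0.7}]'
python3 - <<'E'
from h import *
c=snap('wrist','w6'); d=snap('side','d6'); s=r.read_state(); print(s['ee_pos'],s['joint_vel'].round(3))
cv2.imwrite('pics/c6.png',np.hstack([cv2.resize(c['color'][0:300,150:350],(400,600)),cv2.resize(d['color'][130:310,240:360],(400,600))]))
E
```

```text
time: 20.02
ee_pos: [0.4919, 0.1441, 0.0916]
eef_rot: [1.0, 0.0, 0.0, -0.0]
ft_force: [0.5, -0.4, 0.4]
width: 0.0166
time: 20.43
ee_pos: [0.4919, 0.144, 0.0915]
eef_rot: [1.0, 0.0, 0.0, -0.0]
ft_force: [-0.6, -1.3, -0.7]
width: 0.0407
time: 20.85
ee_pos: [0.4904, 0.1435, 0.1508]
eef_rot: [1.0, 0.0, -0.002, 0.001]
ft_force: [0.7, 0.3, 0.2]
width: 0.0709
time: 21.27
ee_pos: [0.4932, 0.0811, 0.2772]
eef_rot: [1.0, 0.003, 0.004, -0.001]
ft_force: [1.2, -0.6, -0.2]
width: 0.074
time: 21.68
ee_pos: [0.4916, 0.0801, 0.2713]
eef_rot: [1.0, 0.001, -0.0, -0.0]
ft_force: [-0.0, 0.0, -0.1]
width: 0.0741
[0.49164898 0.07982256 0.27127418] [ 0.    -0.     0.003  0.     0.001 -0.001  0.001]
```

View pics/c6.png

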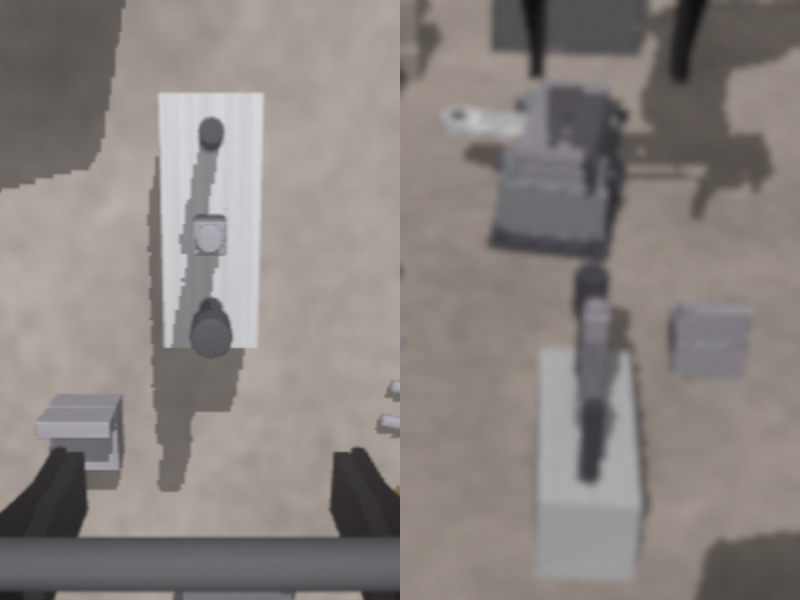

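The punch stands upright in its middle hole at (209,235), seated as at the start. Its neighbours have not moved and the gripper is clear.

```bash
python3 -c "
from bench import close_job
print(close_job())"
```

```text
the job is handed in; nothing more can be done
None
```

The pin is driven out, the punch is back upright in its middle hole of the stand, and the job is handed in at about 22 s of the 72 s allowed.

- **Pin:** I found the bore by camera at about (0.505, -0.217) and entered it without contact force. I then pressed at about 7 mm/s, with wrist readings between calls of at most 12 N. Contact began at about 2 mm of travel. The motion stalled with rising force at the depth expected for the 30 mm stop. I inferred the travel from tool height; I had no direct view of the pin below the hinge.
- **Side load:** it reached 4.7 N in x partway down, and I eased the tool about 0.5 mm to relieve it.
- **Punch:** its tip sat in the same place in the wrist image before and after pressing, so it had not slipped in the grip. The tool height and force at release matched the original seating.
- **Last pictures:** the wrist and side views show the punch upright and released, the centre punch, chisel and setting block where they were, and the gripper clear. I did not re-check the mallet, spanner, collar, bush and oil bottle, but the arm never went near them.
- **Failed step:** my first move command was refused for missing keys. Nothing moved, so it only cost one picture; I viewed ten in all.

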